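# Light a bush for inspection: nest it, then hold the sprung lamp shutter at the pointer

## Task

Of the two flanged bushes, take the one that stands on its flange and seat it, flange down and fully home, in the round nest of the inspection stand, then let go of it. Then lift the lamp box's sprung shutter by its ball knob until the mark on its front edge lines up with the pointer set on the scale, and finish while holding it there (the spring shuts it if let go). Do not shift the pointer, and leave the other bush, the eraser and the oil bottle alone.

Things in the scene. Friction and masses are not known exactly. Their poses are not given: they have to be found in the camera images.
- stand: Fixed inspection stand: dark base plate 170 x 290 x 20 mm (x, y, z), grey lamp box 142 x 140 mm on its +y half, walls up to z 68. Origin: centre of the base's underside; at yaw 0 x points away from the robot, y left. The shutter's hinge line runs along x at y +135, z 70 mm. White scale plate (lines every 5 degrees) on the box's front at x -74 mm, out to 117 mm from the hinge line.
- nest (a point): Centre of the floor of the round nest in the base plate, 12 mm above the desk, at x = 0, y = -85 mm in the stand's frame. The nest is 49 mm in diameter and 8 mm deep, with a 1.5 mm chamfer; its axes are the stand's.
- shutter: Sprung aluminium lid of the lamp box, 142 x 146 x 5 mm, apron 30 mm down its free (-y) edge by the nest. Origin on the hinge, at (0, 135, 70) mm in the stand's frame. It starts shut, axes as the stand's, and opens about the stand's -x (free edge rises), up to 1.0 rad. Spring and weight shut it: 4 to 6 N up at the knob lifts it. A small dark mark on its front edge points along its own -y.
- knob (a point): Centre of the shutter's black ball knob, 26 mm in diameter, at (0, -120, +36) mm in the shutter's frame (the lid's top face lies at +5 mm there, the stem is 9 mm thick). The ball turns between the finger pads as the lid swings, so the tool may stay upright if the grip is light (about 25 N); a hard grip resists the turning, and the ball slips a few mm, leaving the lid low.
- pointer: Black pointer arm, 6 mm wide, stiff on the same hinge line in front of the scale (x -86 mm), set somewhere from 20 to 40 degrees. Origin on the hinge line, as the shutter's. The arm points along its own -y; at angle 0 its axes are the stand's, and it turns the same way as the shutter: the two agree when their y axes are parallel.
- pointer_tip (a point): Tip of the pointer arm, 105 mm from the hinge line, at (-86, -105, 0) mm in the pointer's frame.
- bush: Steel flanged bush, 110 to 225 g, standing on its flange: flange 46 mm in diameter and 8 mm thick below, tube 30 mm in diameter and 28 mm long above it, 36 mm high in all. Origin: centre of the flange's underside, z up. Both bushes stand along the desk's front edge, before a round black plate (20 mm thick) that carries a tall height gauge: keep the arm clear of it.
- other_bush: Equal steel bush standing the other way up, flange on top (46 mm, from 28 to 36 mm height), tube end on the desk. Not to be touched. Origin: centre of its underside.
- eraser: Bystander: eraser 20 x 44 x 12 mm, lying on the desk. Origin: centre of its underside.
- oil_bottle: Bystander: small oil bottle with a pointed cap, 36 mm wide and 92 mm high, standing behind the stand. Origin: centre of its underside.
Things that resemble listed ones, but are neither listed nor needed, are in the scene too. What is shaped like the bush but pink, purple or red is not meant.

How it is judged:
By the outcome, as a careful person would: the job done as asked, in the order asked, and still so for the second after the job is handed in, while the arm keeps its last pose, push and grip.
It also fails if it takes over 54 s, if anything falls off the work surface, if the arm or the gripper's body presses on something with over 40 N, if the wrist force passes 120 N, or if a joint passes its speed limit or range.

## Robot

A 7-joint arm with a two-finger parallel gripper is mounted at the origin on a cart in front of the work surface, level with it; the furniture and walls round the work are solid. World frame = base frame: x ahead of the robot, y to its left, z up, the work surface at z = 0. Lengths are in mm, angles in rad, forces in N, time in s.
With the tool pointing down it reaches from about 425 to 975 mm from the base axis. Payload 16.7 kg.
Tool frame: the origin (TCP) lies on the centre line of the jaws, within the pads' length; the fingertips stand arm.tip_extent ahead of it and the grasp point (between the pads) lies 5 mm behind it (arm.tip_extent is the distance from the TCP to the fingertips, in mm); z points along the fingers, y is the line along which they close (so a half turn about z gives the same grasp; the last joint's range is limited). The gripper opens to 85 mm and grips with 20 to 120 N. Pads are 22 mm wide; open, the fingers measure 114 mm over their backs; the gripper's body (76 mm by 85 mm) begins 54 mm behind the grasp point. The pads swing forward as they close: fully open they stand 13 mm farther back than shut.
Start: joints at [1.048, 0.426, 0.074, 1.606, -0.034, 1.111, -0.067], TCP at [245.818, -628.61, 245.302] pointing down, gripper open.
Joint ranges: [-2.85, 2.85], [-0.5, 2.14], [-1.23, 1.37], [0.21, 2.46], [-1.02, 4.16], [0.16, 2.05], [-2.73, 2.73]. Speed limits (rad/s): [1.89, 1.89, 2.39, 2.39, 3.01, 3.01, 3.01].

## Interface

Orientations are given as a rotation vector (axis times angle).
In Python, from station import arm gives the robot as it stands.
- The arm moves only by the tool jog_arm, never from a script. Its argument "commands" is a list that holds one entry, the list of rows, each a list of 5 numbers: the shift along the tool's x, y, z in a scale on which 1.0 is 75 cm, then the turn about the tool's z in normalised numbers (1 is 180 degrees), then the opening, from 0 (shut) to 1 (fully open). A call has 1 to 12 rows; each row is the pose to reach, as a shift and turn from the pose commanded when the call began, along the tool's axes at that moment; what a row does not reach only later rows make up. A row lasts 1/10 s, in which the tool goes at most 50 mm and 8.59 degrees, less where a joint would pass 70% of its speed; a pose out of reach is approached as far as the arm can. Shift and turn numbers lie between -1 and 1, and a call with a number outside is refused. A call with a gripper value outside its range is refused whole. The fingers move at their own pace and stop on an object; "squeeze" is the grip in N (left out, the last holds). Time passes only in rows, so rows that repeat a pose let the fingers close. It gives the time, the measured TCP pose, the force, the opening and the grip force at its end, in the units of the state.
- arm.get_state(): the state, without advancing time (a new reading comes with each control period).
- arm.capture(name): name is "side" or "top"; returns a dict with "img" (480x640x3 uint8, red, green, blue), "z_map" (480x640 float32, mm along the optical axis (not along the pixel's ray), 0 where there is no reading), "camera_matrix" (3x3 intrinsics, pixels), "eye" and "orientation" of the camera in the world. Camera axes: x right, y down, z forward; pixel columns grow to the right and rows downward; lengths in mm; the calibration is good to about 2 mm. A picture is of the moment at which its call begins.
- arm.finish_job(): hands the job in; it is judged then, once.
The state is a dict: "t": time; "joint_pos": joint angles; "dq": joint speeds; "joint_torque": joint torques, N m; "tool_pos": TCP position; "tcp_rot": TCP orientation; "wrist_force": force on the tool from outside, world axes, zero at the start; "wrist_torque": the same for the moment, N m; "grip_width": finger opening in mm; "grasp_force": force on a finger pad.
Only numpy, scipy, OpenCV 4.12 (cv2) and the standard library are available. Lean on these libraries where they do the work, as an engineer would, in place of code of your own. Each camera call takes 0.05 s, during which the arm holds its last target. There are 200 camera calls.

## Working session

There is one attempt and no reset: what is moved stays moved. The work goes in short steps, Python scripts to look and compute and a tool call to move; the robot and the scene stay as the last step left them, time stands still between calls to the robot, and variables do not carry over. Pictures are saved under pics/ and viewed, at most 10 in all, crops included, and the job is handed in when it is done.

Besides the shell and the picture viewer there is one more tool, called by a JSON object that holds its "name" and its "arguments". jog_arm: Moves the arm, as the interface text tells. Its arguments: {"type":"object","properties":{"commands":{"type":"array"},"squeeze":{"type":"number"}},"required":["commands"]}

```bash
ls; mkdir -p pics; cat > h.py <<'E'
import numpy as np, cv2
from station import arm
from scipy.spatial.transform import Rotation as R
def cap(n):
    c=arm.capture(n); c['K']=np.array(c['camera_matrix']); o=np.array(c['orientation'])
    c['R']=R.from_rotvec(o).as_matrix() if o.shape==(3,) else (o if o.shape==(3,3) else R.from_quat(o).as_matrix())
    c['e']=np.array(c['eye']); return c
def ray(c,u,v): return c['R']@np.linalg.inv(c['K'])@np.array([u,v,1.])
def onz(c,u,v,z): d=ray(c,u,v); return c['e']+d*(z-c['e'][2])/d[2]
def pt(c,u,v): return c['e']+ray(c,u,v)*c['z_map'][int(v),int(u)]
def proj(c,p): q=c['K']@(c['R'].T@(np.array(p)-c['e'])); return q[:2]/q[2]
E
python3 - <<'E'
from h import *
s=arm.get_state(); print(s); print(arm.tip_extent)
for n in('side','top'):
    c=cap(n); print(n,c['K'],c['e'],c['orientation']); cv2.imwrite(f'pics/{n}0.png',c['img'][:,:,::-1]); np.savez(f'{n}0.npz',**{k:c[k] for k in('img','z_map','K','R','e')})
E
```

```text
pics
{'t': 0.0, 'joint_pos': array([ 1.04849938,  0.42675775,  0.073846  ,  1.6066418 , -0.03411584,
        1.11081824, -0.06707755]), 'dq': array([-0.00031393,  0.00145016, -0.00178574,  0.00035251, -0.00020406,
       -0.00014549,  0.00196127]), 'joint_torque': array([ 9.33136926e-05, -9.49813485e+01,  3.76106411e+00, -4.63514400e+01,
        1.92327256e-02,  9.95805196e-03, -3.39230928e-05]), 'tool_pos': array([ 245.67696241, -628.25647244,  244.57791623]), 'tcp_rot': array([-3.08587747e+00, -5.81937883e-01,  5.30749330e-04]), 'wrist_force': array([-0.60167565,  0.37868359, -0.5071668 ]), 'wrist_torque': array([-0.03997898, -0.02415167,  0.07173591]), 'grasp_force': 0.0, 'grip_width': 85.66940387187675}
14.0
side [[546.93598164   0.         322.51957368]
 [  0.         546.93598164 249.17130377]
 [  0.           0.           1.        ]] [-32.78970511 941.66312501 670.22426761] [-0.72789333  2.34520775 -1.44001409]
top [[582.25485823   0.         325.76081506]
 [  0.         582.25485823 230.16793453]
 [  0.           0.           1.        ]] [ 296.54400002    3.13755099 1432.83929118] [-2.10910475  2.11737308 -0.20046972]
```

View pics/side0.png

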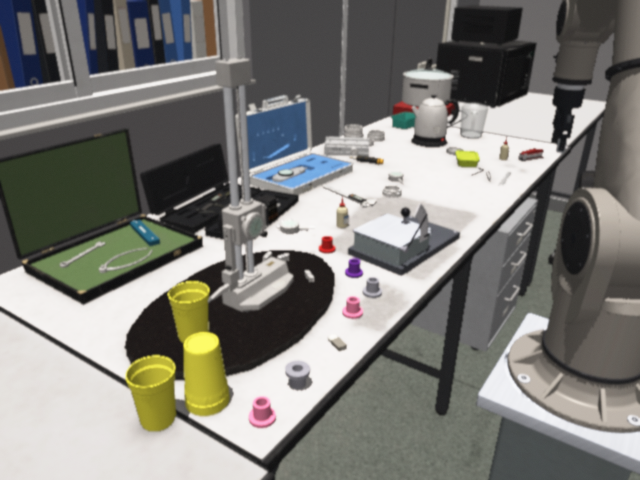

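View pics/top0.png

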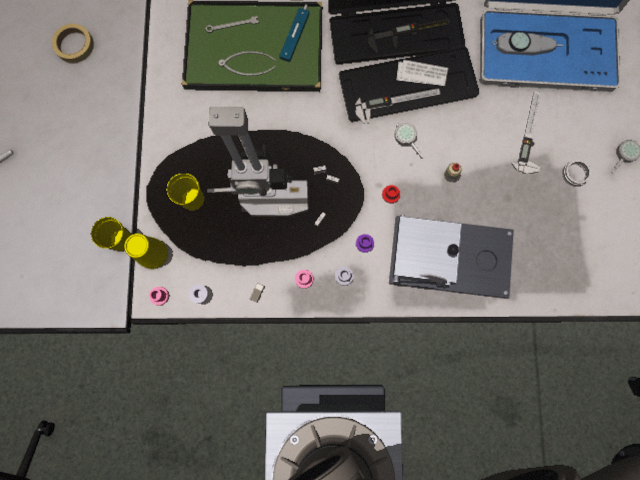

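Both views show the scene. There are two grey bushes: A at side (372,286) / top (344,275), and B at side (297,375) / top (201,295). The rest of that shape are pink, purple or red. The stand is at top (452,256), with its nest at (486,260) and the knob at (453,250). I'll confirm with an enlarged crop.

```bash
python3 - <<'E'
import cv2,numpy as np
s=cv2.imread('pics/side0.png');t=cv2.imread('pics/top0.png')
f=lambda i,u,v,w,h,W,H:cv2.resize(i[v-h//2:v+h//2,u-w//2:u+w//2],(W,H),interpolation=cv2.INTER_CUBIC)
a=np.hstack([f(s,372,286,50,50,266,266),f(s,297,375,50,50,266,266),f(t,344,275,40,40,266,266)])
b=np.hstack([f(s,405,235,120,100,400,330),f(t,452,256,140,116,398,330)])
cv2.imwrite('pics/crop1.png',np.vstack([a,b]))
E
```

```text
(no output)
```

View pics/crop1.png

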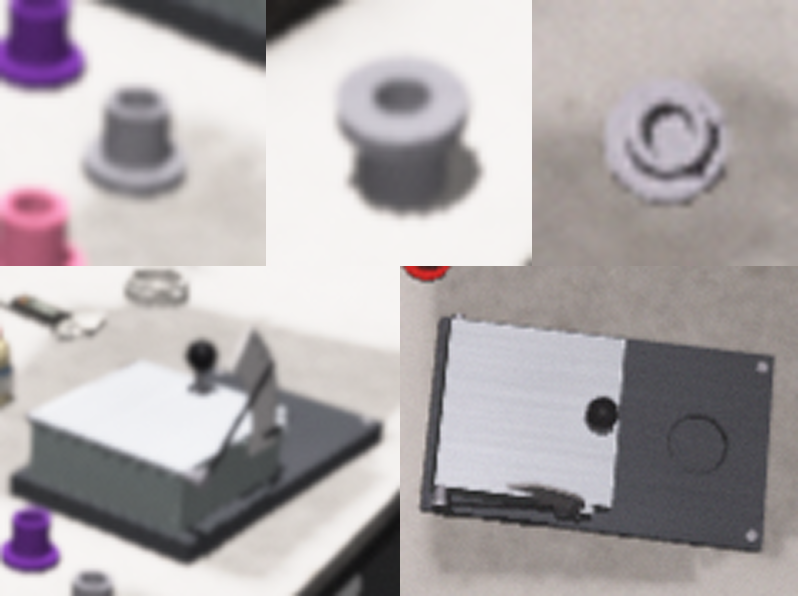

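A (crop top left) has its flange below, on the desk, so it is the one meant. B has its flange on top. The pointer lies in the side view from about (405,248) to its tip at (426,216). Measuring now.

```bash
cat >> h.py <<'E'
def load(n): return dict(np.load(n+'0.npz'))
def cloud(c):
    v,u=np.mgrid[0:480,0:640]; d=np.stack([u,v,np.ones_like(u)],-1)@np.linalg.inv(c['K']).T@c['R'].T
    P=c['e']+d*c['z_map'][...,None]; P[c['z_map']==0]=np.nan; return P
E
python3 - <<'E'
from h import *
t=load('top');s=load('side')
Pt,Ps=cloud(t),cloud(s)
b=onz(t,344,275,20); print('bush approx',b)
for n,c,P in(('top',t,Pt),('side',s,Ps)):
    m=(np.hypot(P[...,0]-b[0],P[...,1]-b[1])<40)
    z=P[m][:,2]; print(n,m.sum(),np.histogram(z,bins=[-20,-5,-2,0,2,4,6,8,10,20,30,34,38,50]))
    for lo,hi in((4,14),(30,42),(4,42)):
        q=P[m&(P[...,2]>lo)&(P[...,2]<hi)]
        if len(q)>5:
            (cx,cy),r=cv2.minEnclosingCircle(q[:,:2].astype(np.float32)); print(lo,hi,len(q),cx,cy,r,q.mean(0))
# bush colour mask in top
img=t['img'].astype(int); sub=img[255:296,324:365]; print('colors',sub[20,20],sub[12,20],sub[2,2],sub[20,10])
bl=(sub[...,2]-sub[...,0]); 
m=(bl>4).astype(np.uint8); n_,lab,st,ce=cv2.connectedComponentsWithStats(m); 
i=1+np.argmax(st[1:,4]); print('blob',st[i],ce[i]+[324,255])
cs,_=cv2.findContours((lab==i).astype(np.uint8),0,2); (u,v),r=cv2.minEnclosingCircle(max(cs,key=len)); print(u+324,v+255,r,onz(t,u+324,v+255,8))
# knob
for n,c,(u0,v0) in(('top',t,(453,250)),('side',s,(405,213))):
    w=18; g=c['img'][v0-w:v0+w,u0-w:u0+w].max(2); m=(g<45).astype(np.uint8); k,lab,st,ce=cv2.connectedComponentsWithStats(m)
    for i in range(1,k):
        if st[i,4]>20: print(n,'knob',st[i]+[u0-w,v0-w,0,0,0],ce[i]+[u0-w,v0-w])
# base plate outline in top
m=((img.max(2)<100)).astype(np.uint8); m[:200]=0;m[310:]=0;m[:,:380]=0;m[:,530:]=0
cs,_=cv2.findContours(m,0,2); cc=max(cs,key=cv2.contourArea); print('base',cv2.minAreaRect(np.vstack([x for x in cs if len(x)>15])), [len(x) for x in cs if len(x)>15])
for p in cv2.boxPoints(cv2.minAreaRect(np.vstack([x for x in cs if len(x)>15]))): print(p,onz(t,*p,20))
# nest dark ring
E
```

```text
bush approx [468.51705989 -28.67955992  20.        ]
top 821 (array([ 17, 102, 122, 130, 111,  68,  54,  49,  86,  13,  14,  36,  19]), array([-20,  -5,  -2,   0,   2,   4,   6,   8,  10,  20,  30,  34,  38,
        50]))
4 14 235 468.3905944824219 -28.867753982543945 39.880043029785156 [467.86090683 -26.33315086   8.06959062]
30 42 65 467.76678466796875 -27.45306968688965 14.90419864654541 [467.35840585 -26.58105493  36.08460588]
4 42 335 468.3905944824219 -28.867753982543945 39.880043029785156 [467.51100831 -26.49294092  14.69676745]
side 587 (array([  0,  51, 143,  91,  14,  22,  34,  40,  51,  60,  39,  41,   1]), array([-20,  -5,  -2,   0,   2,   4,   6,   8,  10,  20,  30,  34,  38,
        50]))
4 14 119 471.4080810546875 -26.97230339050293 24.727392196655273 [468.0027669  -19.12370211   8.35019109]
30 42 81 470.78912353515625 -30.215681076049805 19.988370895385742 [472.46666985 -26.70728679  33.98934525]
4 42 288 471.4080810546875 -26.97230339050293 24.727392196655273 [469.60601863 -21.81042067  19.9309011 ]
colors [190 184 193] [193 188 196] [194 186 184] [171 161 159]
blob [23 27  3  2  5] [347.8 282.4]
348.0 282.5 1.1181340217590332 [451.47478585 -38.58197723   8.        ]
top knob [448 245  10  10  67] [452.80597015 249.50746269]
side knob [402 210   7   6  31] [405.06451613 212.61290323]
base ((451.9815673828125, 257.1585693359375), (121.31055450439453, 69.55091094970703), 6.620776176452637) [171]
[387.72128 284.70874] [ 444.41413017 -134.54354377   20.        ]
[395.74033 215.62164] [ 616.16734662 -158.55733814   20.        ]
[516.2418 229.6084] [ 579.27507816 -454.65955425   20.        ]
[508.2228 298.6955] [ 409.50800824 -423.97356975   20.        ]
```

```bash
python3 - <<'E'
from h import *
for n in('side','top'):
    cs=[cap(n) for _ in range(6)]; c=cs[0]
    im=np.mean([x['img'].astype(float) for x in cs],0); z=np.array([x['z_map'] for x in cs]); z=np.where((z>0).all(0),np.median(z,0),0)
    np.savez(f'{n}0.npz',img=im.astype(np.float32),z_map=z,K=c['K'],R=c['R'],e=c['e'])
t=load('top');s=load('side')
g=t['img'].max(2)
def edge(vals): # subpixel max gradient
    d=np.abs(np.diff(vals)); i=d.argmax(); w=d[max(0,i-2):i+3]; return max(0,i-2)+(w*np.arange(len(w))).sum()/w.sum()+.5
right=np.array([onz(t,500+edge(g[v,500:525]),v,20)[:2] for v in range(236,292,2)])
far=np.array([onz(t,u,218+edge(g[218:240,u]),20)[:2] for u in range(465,508,2)])
near=np.array([onz(t,u,282+edge(g[282:306,u]),0)[:2] for u in range(465,505,2)])
def fl(p):
    vx,vy,x,y=cv2.fitLine(p.astype(np.float32),cv2.DIST_HUBER,0,.01,.01).ravel(); return np.degrees(np.arctan2(vy,vx)),np.array([x,y])
for n,p in(('right',right),('far',far),('near',near)): print(n,fl(p))
# nest: dark ring pixels
sub=g[245:276,470:503]; print(np.round(sub[::2,::2]).astype(int))
K=[onz(t,452.8,249.5,106)]; print('knob top',K)
# triangulate knob
def tri(a,b):
    A=[];B=[]
    for c,(u,v) in((t,a),(s,b)):
        d=ray(c,u,v);d/=np.linalg.norm(d);M=np.eye(3)-np.outer(d,d);A.append(M);B.append(M@c['e'])
    p=np.linalg.solve(sum(A),sum(B)); return p
kp=tri((452.8,249.5),(405.06,212.6)); print(kp,proj(t,kp),proj(s,kp))
P=cloud(s); 
sm=cv2.resize(s['img'][170:280,350:470].astype(np.uint8)[:,:,::-1],(792,600*110//110 if 0 else 726),interpolation=cv2.INTER_CUBIC)[:600]
cv2.imwrite('pics/crop2.png',sm)
E
```

```text
right (np.float32(-7.348946), array([ 497.45105, -436.9876 ], dtype=float32))
far (np.float32(82.60633), array([ 589.90826, -376.34064], dtype=float32))
near (np.float32(82.32987), array([ 418.71582, -372.80307], dtype=float32))
[[84 84 83 84 84 84 85 84 82 83 82 80 80 77 78 77 79]
 [85 83 82 83 81 84 81 81 82 81 80 81 82 79 78 81 80]
 [83 83 82 83 81 82 80 77 77 78 80 80 78 79 78 79 78]
 [81 83 82 82 83 75 61 56 52 58 60 70 78 78 78 78 79]
 [84 82 82 82 70 76 80 80 79 79 79 54 70 78 79 78 78]
 [84 80 81 79 78 81 81 78 80 78 79 78 50 73 78 80 79]
 [85 84 83 74 83 83 82 80 82 81 79 80 78 55 78 80 78]
 [84 84 82 68 81 82 83 82 82 82 81 80 79 53 79 77 80]
 [83 82 84 72 81 82 80 81 82 80 81 81 82 58 77 79 80]
 [83 83 84 75 80 81 82 80 79 81 80 80 80 61 81 82 81]
 [83 83 82 82 80 81 79 79 80 80 81 80 77 70 80 80 80]
 [84 84 83 84 83 79 81 81 81 81 81 81 59 79 81 79 80]
 [84 82 82 80 81 81 72 76 78 77 75 68 78 78 79 78 81]
 [84 86 85 85 84 83 82 81 76 75 79 78 79 80 79 79 78]
 [86 86 86 84 83 83 82 82 82 82 82 80 80 81 80 80 79]
 [82 82 82 83 84 82 82 82 84 80 82 82 82 80 80 81 80]]
knob top [array([ 516.03137121, -277.91684613,  106.        ])]
[ 517.74381638 -277.58068725  104.76753687] [452.51060816 248.85573206] [405.67613446 212.6960354 ]
```

View pics/crop2.png

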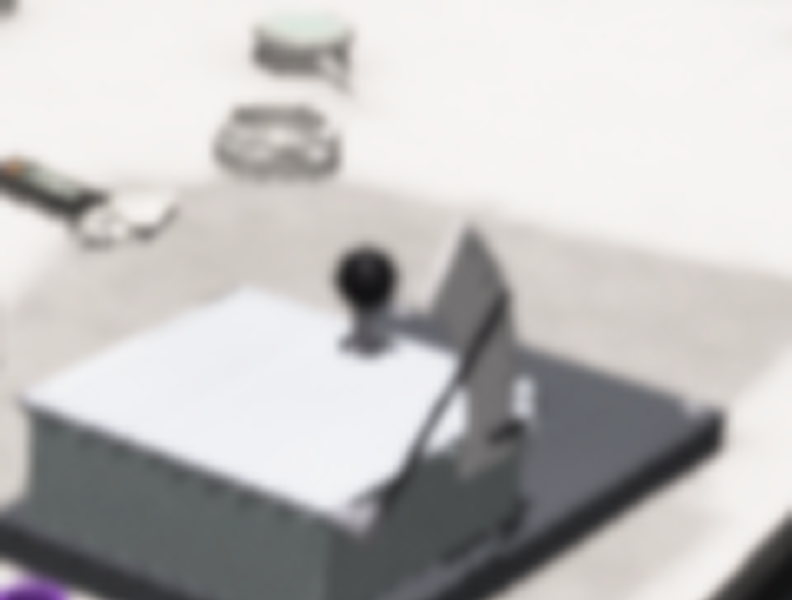

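The crop shows the pointer arm from about side pixel (408,246) up to its tip at (426.5,214.7), and the knob at (405.5,212). The stand fit is consistent: width 170.2 mm, and the predicted knob is within 1 mm of the observed one. Next I compute the pointer angle and the first move.

```bash
cat >> h.py <<'E'
YAW=np.radians(-7.5); ex=np.array([np.cos(YAW),np.sin(YAW),0]); ey=np.array([-np.sin(YAW),np.cos(YAW),0]); O=548.86*ex-223.31*ey
def W(x,y,z): return O+x*ex+y*ey+np.array([0,0,z])
def S(p): d=np.array(p)-O; return np.array([d@ex,d@ey,d[2]])
def plan(target,phi=82.5):
    s=arm.get_state(); M=R.from_rotvec(s['tcp_rot']).as_matrix(); d=M.T@(np.array(target)-s['tool_pos'])
    cur=np.degrees(np.arctan2(M[1,0],M[0,0])); tilt=np.degrees(np.arccos(-M[2,2]))
    print('t',s['t'],'pos',s['tool_pos'].round(1),'phi',cur.round(2),'tilt',tilt.round(2),'F',s['wrist_force'].round(1),'w',round(s['grip_width'],1),'g',round(s['grasp_force'],1)); print('shift',d.round(1),'turn',round(-((phi-cur+180)%360-180),2))
E
python3 - <<'E'
from h import *
t=load('top');s=load('side')
k=W(0,15,106); print('knob',k,proj(t,k),proj(s,k),'nest',W(0,-85,12),onz(t,486,260.5,20))
off=np.array([405.4,212.6])-proj(s,k)
g=s['img'].max(2)
pts=[]
for v in range(216,247):
    uc=426.5-(v-214.7)*18.2/31.8; us=np.arange(int(uc)-5,int(uc)+7); w=np.clip(90-g[v,us],0,None)
    w=np.where(np.abs(us-uc)<4,w,0)
    if w.sum()<30: continue
    u=(w*us).sum()/w.sum()
    out=[]
    for o in(np.zeros(2),off):
        d=ray(s,u-o[0],v-o[1]); e=S(s['e']); ds=np.array([d@ex,d@ey,d[2]]); p=e+ds*(-86-e[0])/ds[0]; out+=[p[1]-135,p[2]-70]
    pts.append([v,u,*out])
pts=np.array(pts); print(off); print(pts[::3].round(1))
for i in(2,4):
    a=-pts[:,i];z=pts[:,i+1]
    A=np.polyfit(a,z,1); print('line slope deg',np.degrees(np.arctan(A[0])),'z at hinge',A[1],'tip deg',np.degrees(np.arctan2(z[:6].mean(),a[:6].mean())),'r',np.hypot(a[0],z[0]))
plan([469,-27,245])
E
```

```text
knob [ 516.97451551 -278.16848493  106.        ] [452.89059511 249.09558554] [406.08093294 212.25892769] nest [ 503.92189629 -377.31297107   12.        ] [ 502.66761398 -375.83181741   20.        ]
[-0.68093294  0.34107231]
[[217.  424.6 -67.4  65.3 -70.5  65.2]
 [220.  423.  -61.6  59.2 -64.7  59.1]
 [223.  421.4 -55.2  53.3 -58.3  53.2]
 [242.  412.1 -20.8  14.2 -23.8  14. ]
 [245.  410.  -12.    9.3 -15.    9.1]]
line slope deg 46.288848661241275 z at hinge -5.536334729999328 tip deg 43.91578664235455 r 93.87281876973988
line slope deg 46.27530094415624 z at hinge -8.844001457419811 tip deg 42.487194014516575 r 96.07034484768944
t 0.7 pos [ 245.8 -628.6  245.3] phi 21.35 tilt 0.0 F [ 0.2 -0.7 -0.8] w 85.7 g 0.0
shift [ 4.269e+02 -4.790e+02  3.000e-01] turn -61.15
```

Units first: shifts go in shares of 75 cm and turns go in shares of 180 degrees. So -479 mm / 750 = -0.6387, 427 mm / 750 = 0.5693, -61 degrees / 180 = -0.3389.

{"name": "jog_arm", "arguments": {"commands": [[[0.5693,-0.6387,0,-0.3389,0.75],[0.5693,-0.6387,0,-0.3389,0.75],[0.5693,-0.6387,0,-0.3389,0.75],[0.5693,-0.6387,0,-0.3389,0.75],[0.5693,-0.6387,0,-0.3389,0.75],[0.5693,-0.6387,0,-0.3389,0.75],[0.5693,-0.6387,0,-0.3389,0.75],[0.5693,-0.6387,0,-0.3389,0.75],[0.5693,-0.6387,0,-0.3389,0.75],[0.5693,-0.6387,0,-0.3389,0.75],[0.5693,-0.6387,0,-0.3389,0.75],[0.5693,-0.6387,0,-0.3389,0.75]]]}}

```text
t: 1.9
tool_pos: [454.9, -64.2, 245.8]
tcp_rot: [2.364, 2.067, 0.001]
wrist_force: [0.8, -1.4, 0.5]
grip_width: 63.9
grasp_force: 0.0
```

```bash
python3 - <<'E'
from h import *
plan([469,-27,100])
t=load('top');s=load('side')
# bush refined: side silhouette of tube top hole / depth ring centre
P=cloud(t);b=np.array([469,-27])
r=np.hypot(P[...,0]-b[0],P[...,1]-b[1])
for lo,hi,rr in((30,42,25),(5,12,26)):
    m=(r<rr)&(P[...,2]>lo)&(P[...,2]<hi); q=P[m]; print(lo,len(q),q.mean(0),cv2.minEnclosingCircle(q[:,:2].astype(np.float32)))
# side colour silhouette
g=s['img'][...,0]; 
for v in (274,280,284,290): print(v,g[v,354:392].astype(int))
# pointer via top depth
q=np.array([S(p) for p in P[265:300,385:470].reshape(-1,3) if np.isfinite(p).all()])
m=(np.abs(q[:,0]+86)<6)&(q[:,2]>72)&(q[:,1]>10)
a=135-q[m,1];z=q[m,2]-70
for lo in range(0,130,10):
    k=(a>=lo)&(a<lo+10)
    if k.any(): print(lo,k.sum(),np.median(a[k]).round(1),np.median(z[k]).round(1))
E
```

```text
t 1.9 pos [454.9 -64.2 245.8] phi 82.34 tilt 0.06 F [ 0.8 -1.4  0.5] w 63.9 g 0.0
shift [ 38.8   8.8 145.8] turn -0.16
30 67 [467.97146847 -26.9135023   36.78792878] ((467.6708679199219, -27.19559669494629), 14.625540733337402)
5 147 [465.99621448 -27.18816671   8.98534515] ((467.852294921875, -27.338836669921875), 22.700729370117188)
274 [116 115 118 120 121 122 116 112 148 213 240 246 246 247 246 246 246 246
 246 246 246 246 246 246 246 246 246 246 245 245 246 246 246 246 246 245
 245 243]
280 [245 245 245 245 245 245 245 245 244 244 244 238 219 194 178 150 127 120
 120 119 118 124 149 182 209 231 241 243 244 244 244 244 245 245 245 245
 245 245]
284 [245 245 245 245 245 245 245 245 244 243 241 229 176 119 102 105 107 109
 111 111 109 106  98  95 128 184 218 227 229 228 228 228 229 231 233 236
 238 240]
290 [246 246 245 245 245 245 243 237 221 205 202 188 154 121 110 109 109 109
 108 105 102  96  90  92 114 155 189 205 214 219 221 222 223 224 224 222
 220 218]
0 13 3.1 9.1
10 8 14.8 16.2
20 5 26.2 26.7
30 4 35.5 34.4
40 5 44.6 42.1
50 9 55.3 50.5
60 9 65.2 58.0
70 10 74.8 65.3
80 1 80.5 71.5
90 1 96.4 3.6
110 2 113.0 2.7
```

To row units: 180 mm / 750 = 0.24, 110 mm / 750 = 0.1467.

{"name": "jog_arm", "arguments": {"commands": [[[0.0513,0.0107,0.08,0,0.75],[0.0513,0.0107,0.1467,0,0.75],[0.0513,0.0107,0.2133,0,0.75],[0.0513,0.0107,0.24,0,0.75],[0.0513,0.0107,0.24,0,0.75],[0.0513,0.0107,0.24,0,0.75]]]}}

```text
t: 2.5
tool_pos: [467.7, -28.7, 66.0]
tcp_rot: [-2.363, -2.068, 0.001]
wrist_force: [-0.4, -0.8, 1.3]
grip_width: 64.0
grasp_force: 0.0
```

```bash
python3 - <<'E'
from h import *
plan([468,-27.2,27])
E
```

```text
t 2.5 pos [467.7 -28.7  66. ] phi 82.38 tilt 0.05 F [-0.4 -0.8  1.3] w 64.0 g 0.0
shift [ 1.6  0.1 39. ] turn -0.12
```

To row units: 39 mm / 750 = 0.052, 20 mm / 750 = 0.0267.

{"name": "jog_arm", "arguments": {"commands": [[[0.002,0,0.0267,0,0.75],[0.002,0,0.052,0,0.75],[0.002,0,0.052,0,0.75],[0.002,0,0.052,0,0.1],[0.002,0,0.052,0,0.1],[0.002,0,0.052,0,0.1],[0.002,0,0.052,0,0.1],[0.002,0,0.052,0,0.1],[0.002,0,0.052,0,0.1]]], "squeeze": 45}}

```text
t: 3.4
tool_pos: [469.0, -27.7, 28.2]
tcp_rot: [2.363, 2.067, 0.002]
wrist_force: [-3.2, -0.7, 22.0]
grip_width: 28.5
grasp_force: 42.8
```

```bash
python3 - <<'E'
from h import *
plan([468,-27.2,27])
E
```

```text
t 3.4 pos [469.  -27.7  28.2] phi 82.34 tilt 0.15 F [-3.2 -0.7 22. ] w 28.5 g 42.8
shift [ 0.3 -1.   1.2] turn -0.16
```

To row units: -110 mm / 750 = -0.1467, -75 mm / 750 = -0.1.

{"name": "jog_arm", "arguments": {"commands": [[[0,0,-0.04,0,0.1],[0,0,-0.1,0,0.1],[0,0,-0.1467,0,0.1],[0,0,-0.1467,0,0.1],[0,0,-0.1467,0,0.1]]]}}

```text
t: 3.9
tool_pos: [468.2, -27.9, 137.6]
tcp_rot: [2.363, 2.066, 0.002]
wrist_force: [0.1, -0.1, -2.6]
grip_width: 28.4
grasp_force: 45.6
```

```bash
python3 - <<'E'
from h import *
n=W(0,-85,0); plan([n[0],n[1],138])
c=cap('side'); cv2.imwrite('pics/held.png',cv2.resize(c['img'][180:330,270:470,::-1],(800,600),interpolation=cv2.INTER_CUBIC))
E
```

```text
t 3.9 pos [468.2 -27.9 137.6] phi 82.32 tilt 0.15 F [ 0.1 -0.1 -2.6] w 28.4 g 45.6
shift [-341.6   82.    -0. ] turn -0.18
```

View pics/held.png

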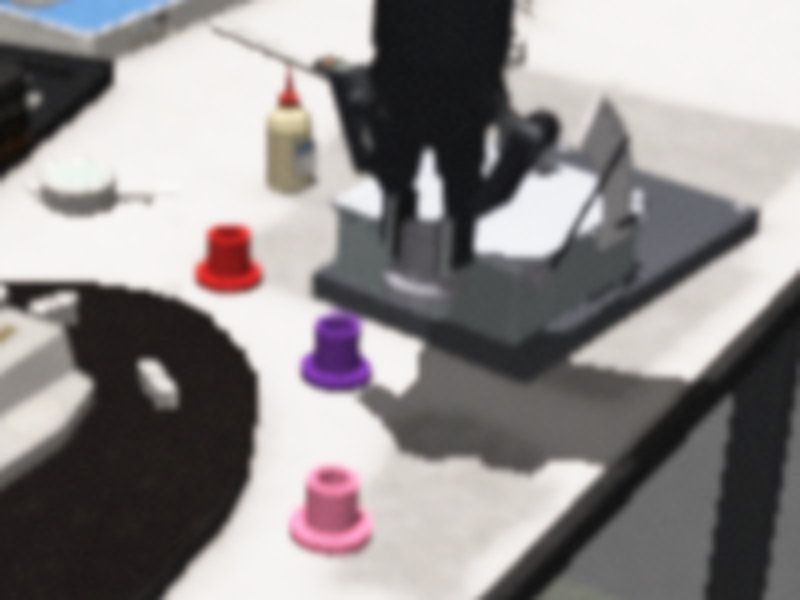

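The bush is held upright, with its flange at about side (374,251). I'll go up and over the stand to above the nest.

{"name": "jog_arm", "arguments": {"commands": [[[0,0,-0.06,0,0.1],[0,0,-0.12,0,0.1],[-0.064,0.016,-0.1333,0,0.1],[-0.128,0.032,-0.1333,0,0.1],[-0.192,0.048,-0.1333,0,0.1],[-0.256,0.064,-0.1333,0,0.1],[-0.32,0.08,-0.1333,0,0.1],[-0.384,0.096,-0.1333,0,0.1],[-0.448,0.108,-0.1333,0,0.1],[-0.4553,0.1093,-0.0933,0,0.1],[-0.4553,0.1093,-0.0533,0,0.1],[-0.4553,0.1093,-0.0533,0,0.1]]]}}

```text
t: 5.15
tool_pos: [501.1, -375.6, 171.0]
tcp_rot: [-2.358, -2.063, 0.003]
wrist_force: [-0.7, 1.1, -1.8]
grip_width: 28.1
grasp_force: 45.6
```

To row units: 80 mm / 750 = 0.1067, 40 mm / 750 = 0.0533.

{"name": "jog_arm", "arguments": {"commands": [[[0,0,0.0533,0,0.1],[0,0,0.1067,0,0.1],[0,0,0.1067,0,0.1],[0,0,0.1067,0,0.1]]]}}

```text
t: 5.55
tool_pos: [504.0, -376.5, 97.3]
tcp_rot: [-2.363, -2.069, 0.0]
wrist_force: [-0.5, -1.0, -0.0]
grip_width: 28.2
grasp_force: 45.6
```

```bash
python3 - <<'E'
from h import *
n=W(0,-85,0); plan([n[0],n[1],40])
c=cap('side');d=cap('top')
a=cv2.resize(c['img'][170:245,400:500,::-1],(400,300),interpolation=cv2.INTER_CUBIC);b=cv2.resize(d['img'][220:295,436:536,::-1],(400,300),interpolation=cv2.INTER_CUBIC)
cv2.imwrite('pics/nest.png',np.hstack([a,b]))
print(proj(c,W(0,-85,20)),proj(d,W(0,-85,20)))
E
```

```text
t 5.55 pos [ 504.  -376.5   97.3] phi 82.39 tilt 0.05 F [-0.5 -1.  -0. ] w 28.2 g 45.6
shift [-0.8  0.1 57.3] turn -0.11
[423.44903678 230.15644096] [486.57822618 259.98884261]
```

View pics/nest.png

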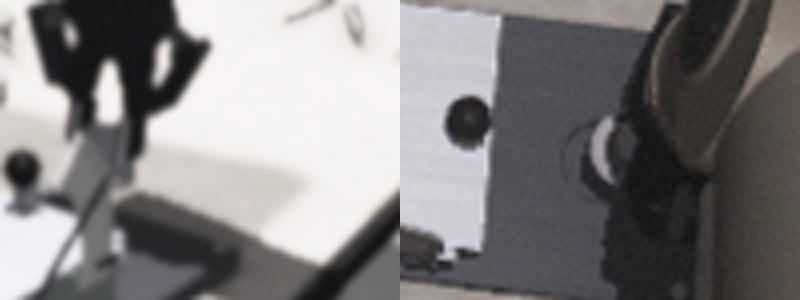

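The left crop shows the bush above the nest, and the right shows its flange rim over the nest ring, within about 1 mm as far as can be seen. I'll lower it and watch the force.

To row units: 50 mm / 750 = 0.0667, 48 mm / 750 = 0.064.

{"name": "jog_arm", "arguments": {"commands": [[[-0.0011,0,0.04,0,0.1],[-0.0011,0,0.056,0,0.1],[-0.0011,0,0.06,0,0.1],[-0.0011,0,0.064,0,0.1],[-0.0011,0,0.0667,0,0.1],[-0.0011,0,0.0667,0,0.1]]]}}

```text
t: 6.25
tool_pos: [504.3, -377.9, 47.8]
tcp_rot: [2.363, 2.067, 0.001]
wrist_force: [-1.2, 2.2, 8.3]
grip_width: 28.4
grasp_force: 46.6
```

```bash
python3 - <<'E'
from h import *
plan([503.8,-377.3,40])
E
```

```text
t 6.25 pos [ 504.3 -377.9   47.8] phi 82.35 tilt 0.09 F [-1.2  2.2  8.3] w 28.4 g 46.6
shift [ 0.6 -0.6  7.8] turn -0.15
```

To row units: 2 mm / 750 = 0.0027, 1.2 mm / 750 = 0.0016.

{"name": "jog_arm", "arguments": {"commands": [[[0.0013,-0.0007,-0.0013,0,0.1],[0.0016,-0.0008,0,0,0.1],[0.0016,-0.0008,0.0013,0,0.1],[0.0016,-0.0008,0.0027,0,0.1],[0.0016,-0.0008,0.0027,0,0.1]]]}}

```text
t: 6.75
tool_pos: [504.6, -376.7, 45.2]
tcp_rot: [2.362, 2.067, 0.002]
wrist_force: [6.3, -1.3, -1.0]
grip_width: 28.6
grasp_force: 45.8
```

To row units: 5.5 mm / 750 = 0.0073, 4.5 mm / 750 = 0.006.

{"name": "jog_arm", "arguments": {"commands": [[[0,0.0009,0.002,0,0.1],[0,0.0009,0.004,0,0.1],[0,0.0009,0.006,0,0.1],[0,0.0009,0.0073,0,0.1],[0,0.0009,0.0073,0,0.1]]]}}

```text
t: 7.25
tool_pos: [504.9, -376.7, 40.2]
tcp_rot: [2.363, 2.067, 0.001]
wrist_force: [-0.4, 3.2, 20.0]
grip_width: 28.4
grasp_force: 48.3
```

To row units: -125 mm / 750 = -0.1667, -85 mm / 750 = -0.1133.

{"name": "jog_arm", "arguments": {"commands": [[[0,0.0009,0.0067,0,0.65],[0,0.0009,0.0067,0,0.65],[0,0.0009,0.0067,0,0.65],[0,0.0009,0.0067,0,0.65],[0,0.0009,-0.0533,0,0.65],[0,0.0009,-0.1133,0,0.65],[0,0.0009,-0.1667,0,0.65],[0,0.0009,-0.1667,0,0.65]]]}}

```text
t: 8.05
tool_pos: [506.7, -377.9, 169.7]
tcp_rot: [2.359, 2.063, 0.003]
wrist_force: [0.7, 0.3, -0.4]
grip_width: 55.4
grasp_force: 0.0
```

```bash
python3 - <<'E'
from h import *
k=W(0,15,106); plan([k[0],k[1],170])
fr=[cap('side') for _ in range(4)]; c=fr[0]; c['z_map']=np.median([f['z_map'] for f in fr],0)
P=cloud(c); d=P-O; x=d@ex;y=d@ey
m=(np.hypot(x,y+85)<17); z=P[m][:,2]; print('bush',np.percentile(z[z<60],[50,75,90,97]),S(P[m&(P[...,2]>40)&(P[...,2]<54)].mean(0)))
m=(abs(x)<60)&(y>20)&(y<130)&(P[...,2]>66)&(P[...,2]<85); print('lid z',np.median(P[m][:,2]))
cv2.imwrite('pics/seat.png',cv2.resize(c['img'][170:270,380:500,::-1],(720,600),interpolation=cv2.INTER_CUBIC))
E
```

```text
t 8.05 pos [ 506.7 -377.9  169.7] phi 82.34 tilt 0.45 F [ 0.7  0.3 -0.4] w 55.4 g 0.0
shift [100.2  -3.1  -0.7] turn -0.16
bush [-750.55051555 -748.95885876 -745.61319221   48.53164532] [ -9.36841312 -91.23752516  47.52231739]
lid z 74.72129249482464
```

View pics/seat.png

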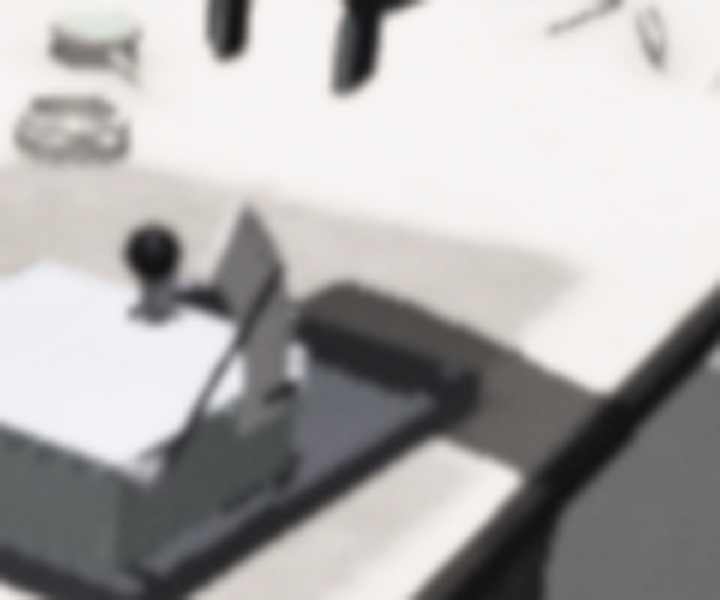

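The bush is released. Its top reads about 48 mm, which is the seated height (12 + 36). Next, above the knob; I'll check the bush from the top on the way.

To row units: 100 mm / 750 = 0.1333, 50 mm / 750 = 0.0667.

{"name": "jog_arm", "arguments": {"commands": [[[0.0667,-0.0027,0,0,0.6],[0.1333,-0.0044,0,0,0.6],[0.1333,-0.0044,0,0,0.6],[0.1333,-0.0044,0.0333,0,0.6],[0.1333,-0.0044,0.0333,0,0.6],[0.1333,-0.0044,0.0333,0,0.6]]]}}

```text
t: 8.85
tool_pos: [513.9, -276.8, 138.0]
tcp_rot: [-2.363, -2.067, 0.001]
wrist_force: [0.4, 0.0, 1.3]
grip_width: 51.5
grasp_force: 0.0
```

```bash
python3 - <<'E'
from h import *
plan([516.6,-278.0,101])
fr=[cap('top') for _ in range(4)]; c=fr[0]; c['z_map']=np.median([f['z_map'] for f in fr],0)
P=cloud(c); d=P-O; x=d@ex;y=d@ey
for r0,r1 in((0,7),(9,15),(17,22.5),(27,35)):
    r=np.hypot(x,y+85); z=P[(r>r0)&(r<r1)][:,2]; print(r0,r1,len(z),np.percentile(z,[10,50,90]).round(1))
m=(np.hypot(x,y+85)<25)&(P[...,2]>40)&(P[...,2]<60); q=P[m]; print('tube centre',[S([*p,0])[:2] for p in [cv2.minEnclosingCircle(q[:,:2].astype(np.float32))[0]]])
cv2.imwrite('pics/top2.png',cv2.resize(c['img'][205:305,385:525,::-1],(798,570),interpolation=cv2.INTER_CUBIC))
E
```

```text
t 8.85 pos [ 513.9 -276.8  138. ] phi 82.35 tilt 0.15 F [0.4 0.  1.3] w 51.5 g 0.0
shift [-0.8  2.9 37. ] turn -0.15Traceback (most recent call last):
  File "<stdin>", line 6, in <module>
    return _quantile_unchecked(
        a, q, axis, out, overwrite_input, method, keepdims, weights)
    return _ureduce(a,
                    func=_quantile_ureduce_func,
    ...<5 lines>...
                    overwrite_input=overwrite_input,
                    method=method)
    r = func(a, **kwargs)
    result = _quantile(arr,
                       quantiles=q,
    ...<2 lines>...
                       out=out,
                       weights=wgt)
    slices_having_nans = np.isnan(arr[-1, ...])
                                  ~~~^^^^^^^^^
IndexError: index -1 is out of bounds for axis 0 with size 0
```

The arm hides the nest in the top view. There is time to spare, so I'll step aside for one check.

To row units: 230 mm / 750 = 0.3067, 200 mm / 750 = 0.2667.

{"name": "jog_arm", "arguments": {"commands": [[[0,0,-0.0667,0,0.6],[0,0,-0.1333,0,0.6],[0.0667,0,-0.1467,0,0.6],[0.1333,0,-0.1467,0,0.6],[0.2,0,-0.1467,0,0.6],[0.2667,0,-0.1467,0,0.6],[0.3067,0,-0.1467,0,0.6],[0.3067,0,-0.1467,0,0.6]]]}}

```text
t: 9.85
tool_pos: [545.7, -44.1, 249.8]
tcp_rot: [2.358, 2.076, 0.003]
wrist_force: [-0.0, -0.5, 0.6]
grip_width: 51.2
grasp_force: 0.0
```

```bash
python3 - <<'E'
from h import *
plan([516.6,-278.0,140])
fr=[cap('top') for _ in range(6)]; c=fr[0]; c['z_map']=np.median([f['z_map'] for f in fr],0)
cv2.imwrite('pics/top2.png',cv2.resize(c['img'][205:305,385:525,::-1],(798,570),interpolation=cv2.INTER_CUBIC))
P=cloud(c); d=P-O; x=d@ex;y=d@ey
r=np.hypot(x,y+85)
for r0,r1 in((0,7),(9,15),(17,22.5),(27,35)):
    z=P[(r>r0)&(r<r1)][:,2]
    if len(z): print(r0,r1,len(z),np.percentile(z,[10,50,90]).round(1))
m=(r<25)&(P[...,2]>40)&(P[...,2]<60); q=P[m]
if len(q): print('tube',S([*cv2.minEnclosingCircle(q[:,:2].astype(np.float32))[0],0])[:2],np.median(q[:,2]))
# pointer slope again, top depth
X=np.c_[x.ravel(),y.ravel(),P[...,2].ravel()]; m=(abs(X[:,0]+86)<5)&(X[:,2]>76)&(X[:,1]>45)&(X[:,1]<130); a=135-X[m,1];z=X[m,2]-70
A=np.polyfit(a,z,1);res=z-np.polyval(A,a);k=abs(res)<4;A=np.polyfit(a[k],z[k],1); print('pointer',k.sum(),np.degrees(np.arctan(A[0])),A[1],a.max())
# pointer direction by height at a: centreline (top surface 3mm off)
print(np.degrees(np.median((np.arctan2(z[k],a[k])-np.arcsin(3/np.hypot(a[k],z[k])))[a[k]>50])))
E
```

```text
t 9.85 pos [545.7 -44.1 249.8] phi 82.71 tilt 0.11 F [-0.  -0.5  0.6] w 51.2 g 0.0
shift [-235.8    0.7  109.5] turn 0.21
0 7 19 [23.5 25.4 27.3]
9 15 63 [31.  48.6 50.3]
17 22.5 99 [18.6 21.1 32.5]
27 35 265 [19.3 21.2 22.8]
tube [ -2.79771658 -83.58745244] 48.681845550756634
pointer 3 -76.79955948066258 403.76118892603097 80.59904879089386
39.044431497409306
```

View pics/top2.png

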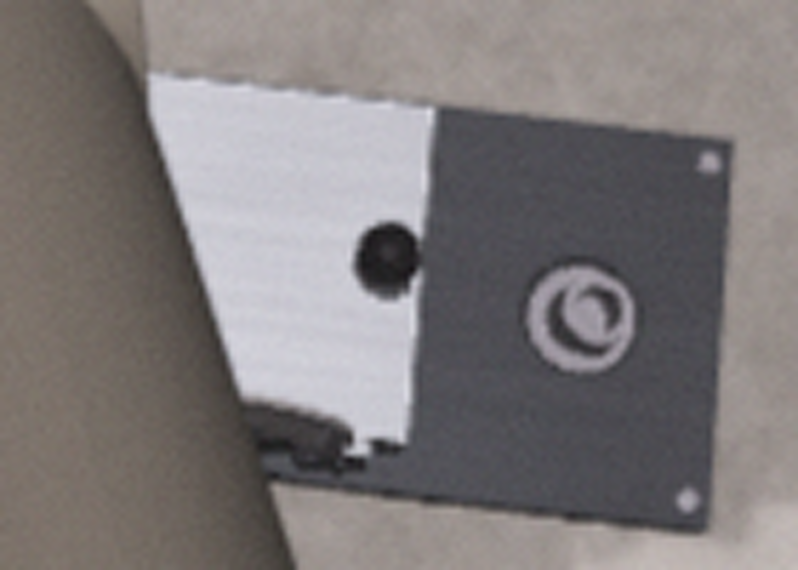

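The picture shows the bush seated and concentric in the nest at crop (580,317). Its flange top is flush with the plate (21.1 against 21.2 mm) and its top is at about 48 mm. Back to the knob, and refining the pointer angle from the first frames.

To row units: -236 mm / 750 = -0.3147, -200 mm / 750 = -0.2667.

{"name": "jog_arm", "arguments": {"commands": [[[-0.0667,0,0,0,0.6],[-0.1333,0,0,0,0.6],[-0.2,0.0007,0,0,0.6],[-0.2667,0.0007,0,0,0.6],[-0.3147,0.0009,0,0,0.6],[-0.3147,0.0009,0,0,0.6],[-0.3147,0.0009,0.06,0,0.6],[-0.3147,0.0009,0.12,0,0.6],[-0.3147,0.0009,0.1467,0,0.6],[-0.3147,0.0009,0.1467,0,0.6],[-0.3147,0.0009,0.1467,0,0.6]]]}}

```text
t: 11.25
tool_pos: [514.6, -283.5, 139.5]
tcp_rot: [2.365, 2.068, 0.0]
wrist_force: [-0.2, -0.7, 0.6]
grip_width: 50.5
grasp_force: 0.0
```

```bash
python3 - <<'E'
from h import *
plan([516.6,-278.0,101])
t=load('top');P=cloud(t);d=P-O;X=np.c_[(d@ex).ravel(),(d@ey).ravel(),P[...,2].ravel()]
from scipy.stats import theilslopes
for w in(3,5,7):
    m=(abs(X[:,0]+86)<w)&(X[:,2]>76)&(X[:,1]>45)&(X[:,1]<130); a=135-X[m,1];z=X[m,2]-70
    k=abs(z-a*.82-3.9)<7; r=theilslopes(z[k],a[k]); print(w,k.sum(),'slope',np.degrees(np.arctan(r[0])),'b',r[1])
    for b in(0,1): print('  thru hinge',np.degrees(np.median((np.arctan2(z[k]-b,a[k])-np.arcsin(3/np.hypot(a[k],z[k])))[a[k]>40])))
# side: black arm, own-row edges in depth
s=load('side');P=cloud(s);d=P-O;x=d@ex;y=d@ey
m=(s['img'].max(2)<70)&(abs(x+86)<14)&(P[...,2]>72)&(y>30)&(y<125); a=135-y[m];z=P[m][:,2]-70; print('side',m.sum(),np.degrees(np.median(np.arctan2(z,a)[a>40])), x[m].mean())
E
```

```text
t 11.25 pos [ 514.6 -283.5  139.5] phi 82.32 tilt 0.01 F [-0.2 -0.7  0.6] w 50.5 g 0.0
shift [ 5.7  1.3 38.5] turn -0.18
3 56 slope 39.02687379530273 b 2.403801687926183
  thru hinge 39.3810223457036
  thru hinge 38.9260512296846
5 56 slope 39.02687379530273 b 2.403801687926183
  thru hinge 39.3810223457036
  thru hinge 38.9260512296846
7 56 slope 39.02687379530273 b 2.403801687926183
  thru hinge 39.3810223457036
  thru hinge 38.9260512296846
side 10 40.747674195980984 -83.24457167018772
```

To row units: 38.5 mm / 750 = 0.0513, 5.7 mm / 750 = 0.0076.

{"name": "jog_arm", "arguments": {"commands": [[[0.0076,0.0017,0,0,0.6],[0.0076,0.0017,0.0267,0,0.6],[0.0076,0.0017,0.0513,0,0.6],[0.0076,0.0017,0.0513,0,0.6],[0.0076,0.0017,0.0513,0,0.6],[0.0076,0.0017,0.0513,0,0.6]]]}}

```text
t: 11.85
tool_pos: [517.3, -277.8, 101.9]
tcp_rot: [2.363, 2.067, 0.001]
wrist_force: [0.1, -0.3, 0.6]
grip_width: 51.3
grasp_force: 0.0
```

```bash
python3 - <<'E'
from h import *
plan([516.6,-278.0,101])
E
```

```text
t 11.85 pos [ 517.3 -277.8  101.9] phi 82.35 tilt 0.12 F [ 0.1 -0.3  0.6] w 51.3 g 0.0
shift [-0.2 -0.7  0.9] turn -0.15
```

To row units: 0.7 mm / 750 = 0.0009, -0.5 mm / 750 = -0.0007.

{"name": "jog_arm", "arguments": {"commands": [[[-0.0003,-0.0007,0.0009,0,0.6],[-0.0003,-0.0007,0.0009,0,0.1],[-0.0003,-0.0007,0.0009,0,0.1],[-0.0003,-0.0007,0.0009,0,0.1],[-0.0003,-0.0007,0.0009,0,0.1],[-0.0003,-0.0007,0.0009,0,0.1],[-0.0003,-0.0007,0.0009,0,0.1],[-0.0003,-0.0007,0.0009,0,0.1]]], "squeeze": 25}}

```text
t: 12.65
tool_pos: [519.0, -278.2, 100.9]
tcp_rot: [2.36, 2.066, 0.006]
wrist_force: [13.6, -3.5, -1.4]
grip_width: 24.4
grasp_force: 25.3
```

```bash
python3 - <<'E'
from h import *
plan([516.6,-278.0,101])
s=arm.get_state(); M=R.from_rotvec(s['tcp_rot']).as_matrix()
def k(a):
    a=np.radians(a); y=-120*np.cos(a)+36*np.sin(a); z=120*np.sin(a)+36*np.cos(a); return W(0,135+y,70+z)
for a in range(0,43,3): print(a,(M.T@(k(a)-k(0))).round(1))
E
```

```text
t 12.65 pos [ 519.  -278.2  100.9] phi 82.38 tilt 0.35 F [13.6 -3.5 -1.4] w 24.4 g 25.3
shift [-0.1 -2.4 -0.1] turn -0.12
0 [0. 0. 0.]
3 [ 2.   0.  -6.2]
6 [  4.4   0.1 -12.3]
9 [  7.1   0.1 -18.3]
12 [ 10.1   0.1 -24.2]
15 [ 13.4   0.2 -29.8]
18 [ 17.    0.2 -35.3]
21 [ 20.8   0.2 -40.6]
24 [ 25.    0.2 -45.7]
27 [ 29.4   0.3 -50.6]
30 [ 34.    0.3 -55.2]
33 [ 38.9   0.3 -59.6]
36 [ 44.    0.3 -63.7]
39 [ 49.4   0.3 -67.5]
42 [ 54.9   0.3 -71.1]
```

To row units: -50.6 mm / 750 = -0.0675, -45.7 mm / 750 = -0.0609.

{"name": "jog_arm", "arguments": {"commands": [[[0,0.0027,0,0,0.1],[0,0.0029,0,0,0.1],[0.0027,0.0029,-0.0083,0,0.1],[0.0059,0.0029,-0.0164,0,0.1],[0.0095,0.0031,-0.0244,0,0.1],[0.0135,0.0031,-0.0323,0,0.1],[0.0179,0.0032,-0.0397,0,0.1],[0.0227,0.0032,-0.0471,0,0.1],[0.0277,0.0032,-0.0541,0,0.1],[0.0333,0.0032,-0.0609,0,0.1],[0.0392,0.0033,-0.0675,0,0.1],[0.0392,0.0033,-0.0675,0,0.1]]]}}

```text
t: 13.85
tool_pos: [522.9, -248.8, 150.8]
tcp_rot: [2.363, 2.068, 0.001]
wrist_force: [6.3, -2.8, -4.5]
grip_width: 24.4
grasp_force: 24.9
```

```bash
cat > ang.py <<'E'
from h import *
plan([516.6,-278.0,101])
p=S(arm.get_state()['tool_pos']+[0,0,5]); print('knob by tcp angle',np.degrees(np.arctan2(p[2]-70,135-p[1])-np.arctan2(36,120)),'r',np.hypot(p[2]-70,135-p[1]))
fr=[cap('side') for _ in range(4)]; c=fr[0]; z=np.array([f['z_map'] for f in fr]); c['z_map']=np.where((z>0).all(0),np.median(z,0),0)
def lid(c):
    P=cloud(c); d=P-O; x=d@ex;y=d@ey
    m=(abs(x)<60)&(y>0)&(y<132)&(P[...,2]>70)&(c['img'].min(2)>130); 
    Q=np.c_[x[m],y[m],P[m][:,2]]
    for _ in range(6):
        A=np.c_[Q[:,:2],np.ones(len(Q))]; k=np.linalg.lstsq(A,Q[:,2],rcond=None)[0]; r=abs(Q[:,2]-A@k); Q=Q[r<max(3,2*np.median(r))]
    return len(Q),np.degrees(np.arctan(-k[1])),k
print('lid now',lid(c),'shut',lid(load('side')))
cv2.imwrite('pics/lid.png',cv2.resize(c['img'][160:260,370:470,::-1],(600,600),interpolation=cv2.INTER_CUBIC))
E
python3 ang.py
```

```text
t 13.85 pos [ 522.9 -248.8  150.8] phi 82.38 tilt 0.08 F [ 6.3 -2.8 -4.5] w 24.4 g 24.9
shift [-29.7  -2.5  49.8] turn -0.12
knob by tcp angle 26.885789188934943 r 124.45438994294327
lid now (1088, np.float64(25.575110719520875), array([-1.30945444e-04, -4.78585714e-01,  1.39728271e+02])) shut (916, np.float64(-0.03622262779267158), array([6.24689913e-04, 6.32204203e-04, 7.46333410e+01]))
```

To row units: 20 mm / 750 = 0.0267, -16.9 mm / 750 = -0.0225.

{"name": "jog_arm", "arguments": {"commands": [[[0.0061,0.0007,-0.0061,0,0.1],[0.0127,0.0013,-0.012,0,0.1],[0.0195,0.0013,-0.0175,0,0.1],[0.0267,0.0013,-0.0225,0,0.1],[0.0267,0.0013,-0.0225,0,0.1],[0.0267,0.0013,-0.0225,0,0.1]]]}}

```text
t: 14.65
tool_pos: [525.6, -229.6, 166.9]
tcp_rot: [-2.365, -2.068, 0.001]
wrist_force: [0.1, -5.0, -3.5]
grip_width: 24.1
grasp_force: 25.0
```

```bash
python3 ang.py
```

```text
t 14.65 pos [ 525.6 -229.6  166.9] phi 82.35 tilt 0.04 F [ 0.1 -5.  -3.5] w 24.1 g 25.0
shift [-49.1  -2.4  65.9] turn -0.15
knob by tcp angle 38.52825250976654 r 124.08756250717302
lid now (1025, np.float64(36.42525479168479), array([-4.28185715e-03, -7.37944174e-01,  1.75432175e+02])) shut (916, np.float64(-0.03622262779267158), array([6.24689913e-04, 6.32204203e-04, 7.46333410e+01]))
```

View pics/lid.png

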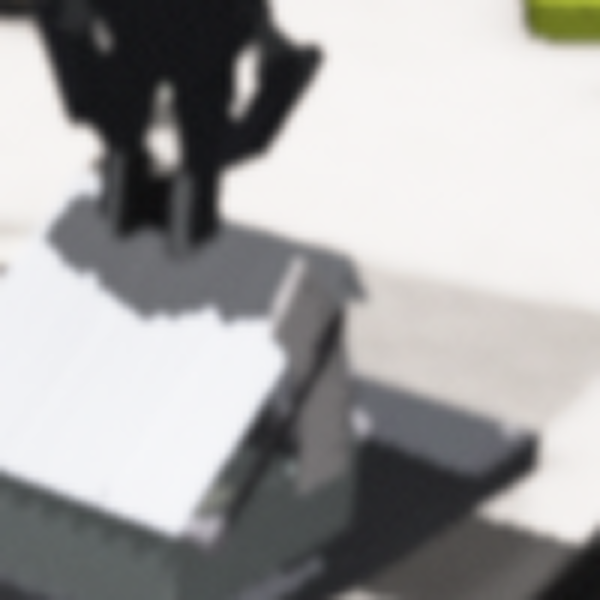

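```bash
python3 - <<'E'
from h import *
from scipy.stats import theilslopes
fr=[cap('side') for _ in range(6)]; c=dict(fr[0]); c['img']=np.mean([f['img'].astype(float) for f in fr],0); z=np.array([f['z_map'] for f in fr]); c['z_map']=np.where((z>0).all(0),np.median(z,0),0)
np.savez('side1.npz',**{k:c[k] for k in('img','z_map','K','R','e')})
s=load('side'); g0=s['img'].max(2); g1=c['img'].max(2)
def onx(u,v,X):
    d=ray(s,u,v); e=S(s['e']); ds=np.array([d@ex,d@ey,d[2]]); return (e+ds*(X-e[0])/ds[0])[1:]
def rep(n,L,X):
    L=np.array(L); r=theilslopes(L[:,0],L[:,1]); v0,v1=L[0,1],L[-1,1]; A=onx(r[1]+r[0]*v0,v0,X);B=onx(r[1]+r[0]*v1,v1,X)
    print(n,len(L),'du/dv',round(r[0],3),'angle',np.degrees(np.arctan2(A[1]-B[1],B[0]-A[0])).round(2),'pts',A.round(1),B.round(1), 'perp dist from hinge',np.round(((A-[135,70])[0]*(B-A)[1]-(A-[135,70])[1]*(B-A)[0])/np.hypot(*(B-A)),2))
# lid front edge now (crop: (185,530)->(285,345) /6 +370,160)
L=[]
for v in range(220,246):
    uc=370+(285-(v*6-960-345)*100/185)/6; us=np.arange(int(uc)-4,int(uc)+6); w=np.clip(-np.diff(g1[v,us]),0,None); L.append([(w*(us[:-1]+.5)).sum()/w.sum(),v])
rep('lid',L,-71)
# pointer in first frames: dark centroid & edges rows 217..235
Lc=[];Ll=[];Lr=[]
for v in range(217,240):
    uc=350+(490-((v-170)*6.6-325)*.625)/6.6; us=np.arange(int(round(uc))-5,int(round(uc))+6); w=g0[v,us]; i=3+np.argmin(w[3:8]); 
    q=np.clip(w.min()+45-w,0,None)*(abs(np.arange(11)-i)<3); Lc.append([(q*us).sum()/q.sum(),v])
    d=np.clip(-np.diff(w),0,None); d[i:]=0; d[:max(0,i-4)]=0
    if d.sum()>0: Ll.append([(d*(us[:-1]+.5)).sum()/d.sum(),v])
rep('ptr centre',Lc,-86); rep('ptr left edge',Ll,-86); print(np.round(Lc,1)[::3].tolist())
# lid plane incl. shadow
P=cloud(c);d=P-O;x=d@ex;y=d@ey
m=(x>-66)&(x<66)&(y>0)&(y<132)&(P[...,2]>72); Q=np.c_[x[m],y[m],P[m][:,2]]
Q=Q[abs(Q[:,2]-(175.4-.738*Q[:,1]))<6]
for lo,hi in((0,132),(30,132),(60,132),(10,80)):
    q=Q[(Q[:,1]>lo)&(Q[:,1]<hi)]; k=np.linalg.lstsq(np.c_[q[:,:2],np.ones(len(q))],q[:,2],rcond=None)[0]; print(lo,hi,len(q),np.degrees(np.arctan(-k[1])), 'z@hinge',k@[0,135,1])
th=[np.degrees(np.arctan2(q[2]-70,135-q[1])-np.arcsin(5/np.hypot(q[2]-70,135-q[1]))) for q in Q if q[1]<60]; print('thru hinge',np.median(th))
E
```

```text
lid 26 du/dv -0.586 angle 39.98 pts [ 75.1 125.2] [132.   77.4] perp dist from hinge -3.8
ptr centre 23 du/dv -0.576 angle 40.53 pts [ 57.3 132. ] [106.8  89.6] perp dist from hinge 3.37
ptr left edge 23 du/dv -0.568 angle 41.32 pts [ 69.3 135.8] [117.5  93.4] perp dist from hinge -6.05
[[424.5, 217.0], [423.1, 220.0], [421.4, 223.0], [420.6, 226.0], [418.8, 229.0], [415.7, 232.0], [414.1, 235.0], [412.9, 238.0]]
0 132 1868 36.027509500296034 z@hinge 75.95871451069371
30 132 1815 36.075574744316704 z@hinge 75.91136978027481
60 132 1413 36.09957540238732 z@hinge 75.89800982873521
10 80 839 35.876157172020406 z@hinge 76.27752493694373
thru hinge 35.9207171996613
```

```bash
cat > ang2.py <<'E'
from h import *
def lidpt(x,yl,zl,a):
    a=np.radians(a); return W(x,135+yl*np.cos(a)+zl*np.sin(a),70-yl*np.sin(a)+zl*np.cos(a))
fr=[cap('side') for _ in range(4)]; c=dict(fr[0]); g=np.mean([f['img'].max(2).astype(float) for f in fr],0)
z=np.array([f['z_map'] for f in fr]); c['z_map']=np.where((z>0).all(0),np.median(z,0),0)
E_=[]
for u in range(413,428):
    vc=160+(222+(u-411.7)*6*.4)/6; vs=np.arange(int(vc)-5,int(vc)+7); d=np.clip(-np.diff(g[vs,u]),0,None); E_.append([u,(d*(vs[:-1]+.5)).sum()/d.sum()])
E_=np.array(E_); 
off=np.array([-.68,.34])
res={}
for o in(0*off,off):
    r=[]
    for a in np.arange(32,43,.5):
        A=proj(c,lidpt(-71,-146,5,a))+o; B=proj(c,lidpt(71,-146,5,a))+o
        r.append(np.median(E_[:,1]-(A[1]+(E_[:,0]-A[0])*(B[1]-A[1])/(B[0]-A[0]))))
    print('edge angle',np.interp(0,r,np.arange(32,43,.5)), 'px/deg',r[4]-r[2])
def fit(c,n,xl):
    P=cloud(c);d=P-O;x=d@ex;y=d@ey; m=(x>xl[0])&(x<xl[1])&(y>15)&(y<130)&(P[...,2]>72); q=np.c_[x[m],y[m],P[m][:,2]]
    th=np.degrees(np.arctan2(q[:,2]-70,135-q[:,1])-np.arcsin(np.clip(5/np.hypot(q[:,2]-70,135-q[:,1]),-1,1)))
    q=q[abs(th-37)<6]
    if len(q)<20: print(n,len(q)); return
    k=np.linalg.lstsq(np.c_[q[:,:2],np.ones(len(q))],q[:,2],rcond=None)[0]; print(n,len(q),'lid plane',np.degrees(np.arctan(-k[1])),'hinge z',k@[0,135,1],'x slope',k[0])
fit(c,'side',(-66,66))
ft=[cap('top') for _ in range(4)]; t=dict(ft[0]); z=np.array([f['z_map'] for f in ft]); t['z_map']=np.where((z>0).all(0),np.median(z,0),0); fit(t,'top',(-66,66)); fit(t,'top far',(20,68))
p=S(arm.get_state()['tool_pos']+[0,0,5]); print('tcp angle',np.degrees(np.arctan2(p[2]-70,135-p[1])-np.arctan2(36,120)),arm.get_state()['wrist_force'].round(1))
P=cloud(t);d=P-O;x=d@ex;y=d@ey;m=(abs(x+86)<4)&(P[...,2]>76)&(y>45)&(y<130);a=135-y[m];zz=P[m][:,2]-70;k=abs(zz-a*.82-3)<7
if k.sum()>5: print('pointer top now',k.sum(),np.degrees(np.median((np.arctan2(zz[k]-1,a[k])-np.arcsin(3/np.hypot(a[k],zz[k])))[a[k]>40])))
E
python3 ang2.py
```

```text
edge angle 32.0 px/deg 0.5291034441294471
edge angle 32.35186735367513 px/deg 0.5295574893419825
side 1780 lid plane 35.942779514055445 hinge z 76.18690239267892 x slope 0.0005336638575639357
top 1534 lid plane 36.37109111122326 hinge z 77.30625262391547 x slope 0.002793548066322959
top far 439 lid plane 36.65479074281052 hinge z 77.09458122190975 x slope 0.0005168776461866516
tcp angle 38.39922702437094 [-1.1 -5.3 -2.5]
pointer top now 59 39.26467944520292
```

The top and side depth agree: the lid is at about 36.3° and the pointer at about 39.2°, so the ball slipped slightly. I'll raise it about 2.9°.

To row units: 5.4 mm / 750 = 0.0072, -3.6 mm / 750 = -0.0048.

{"name": "jog_arm", "arguments": {"commands": [[[0.0036,0,-0.0025,0,0.1],[0.0072,0,-0.0048,0,0.1],[0.0072,0,-0.0048,0,0.1],[0.0072,0,-0.0048,0,0.1]]]}}

```text
t: 15.95
tool_pos: [526.3, -224.4, 170.4]
tcp_rot: [-2.365, -2.068, 0.001]
wrist_force: [-1.0, -4.6, -2.6]
grip_width: 24.2
grasp_force: 25.0
```

```bash
python3 ang2.py
```

```text
edge angle 33.23378775246283 px/deg 0.5351128660599329
edge angle 34.25876254561789 px/deg 0.5355669112724399
side 1834 lid plane 38.68673442678507 hinge z 76.32856641038204 x slope 0.0013021206782252968
top 1283 lid plane 39.40984244620162 hinge z 77.14252968508754 x slope 0.002631942340951129
top far 345 lid plane 39.979205958345695 hinge z 76.29883388025233 x slope 0.0088169479332656
tcp angle 41.41167916140951 [-1.4 -5.5 -2.3]
pointer top now 60 39.405099629062036
```

To row units: 0.3 mm / 750 = 0.0004, -0.2 mm / 750 = -0.0003.

{"name": "jog_arm", "arguments": {"commands": [[[0.0004,0,-0.0003,0,0.1],[0.0004,0,-0.0003,0,0.1],[0.0004,0,-0.0003,0,0.1],[0.0004,0,-0.0003,0,0.1],[0.0004,0,-0.0003,0,0.1],[0.0004,0,-0.0003,0,0.1],[0.0004,0,-0.0003,0,0.1],[0.0004,0,-0.0003,0,0.1]]]}}

```text
t: 17.15
tool_pos: [526.3, -224.1, 170.5]
tcp_rot: [-2.365, -2.068, 0.001]
wrist_force: [0.1, -5.6, -3.6]
grip_width: 24.3
grasp_force: 25.0
```

```bash
python3 ang2.py
```

```text
edge angle 33.27100310587691 px/deg 0.5357805796077457
edge angle 34.29566779631524 px/deg 0.5362346248202812
side 1816 lid plane 38.89713107628452 hinge z 76.20065725283573 x slope 0.0026287313518834833
top 1263 lid plane 39.64836637529095 hinge z 77.06432659174077 x slope 0.0037151634799607062
top far 330 lid plane 40.29434756574185 hinge z 76.30435044281872 x slope 0.006801021797006937
tcp angle 41.594984858297224 [-0.4 -4.5 -3.4]
pointer top now 60 39.05221600121354
```

The lid reads 38.9–39.6° by plane fit and the pointer 39.1–39.4°. The grip is steady and the bush is seated, so I'll hand it in.

```bash
python3 -c "
from station import arm
print(arm.finish_job())"
```

```text
the job is handed in; nothing more can be done
None
```

I handed the job in at about 17.5 s with the bush seated flange down in the nest and released. The shutter is held about level with the pointer: I measured the lid at roughly 39° (one small-sample fit read 40.3°) and the pointer at 39.1–39.4°.

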